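# File the red chopping board back in its colour-coded rack

## Task

Take the red chopping board out of the drainer and put it back in its own place in the tilted board rack, the slot with the red labels, working it in between the boards that lean over the gap. Slide it all the way down to the floor of the slot before you let go, and leave the other boards in their own slots and the mug where it stands.

Things in the scene. Friction and masses are not known exactly. Their poses are not given: they have to be found in the camera images.
- board_red: loose red plastic board, 12 mm thick, 160 wide, 100 tall, plus a tab 46 mm wide standing 50 mm above the middle of its top edge; 0.18 to 0.29 kg. Origin: middle of its foot edge (rounded, radius 6 mm). x: through the thickness, y: along the width, z: foot to tab. Faces alike. Starts upright in the drainer, tab up
- tab_red (a point): point in the red board's tab, 128 mm from the foot along the board's z (tab top: 150 mm); axes as the board. Hold the tab across its thickness at about this height or a little higher: the fingers then stay above the neighbours' top edges
- foot_red (a point): origin of the red board, middle of its foot edge; axes as the board
- drainer: fixed white drip tray (190 x 90 mm, floor 8 mm high) with two steel wire rails along its x axis, 45 mm high, 15 mm apart inside; the red board stands between the rails, its width along the tray's x. Origin: centre of the underside
- rack: fixed pale wooden rack, 170 deep (x) by 200 mm wide (y). Origin: centre of the underside; x points away from the robot, z up. Level floor 10 mm high. Four slots, one behind the other along x, 29.1 mm apart, between five dividers 8 mm thick, 45 mm long, leaning 22 degrees from vertical, tops towards the robot (-x). A slot is 19 mm across, 176 mm between the side cheeks
- label_red: two fixed red label blocks (17 x 12 x 7 mm) on the side cheeks, at the ends of the red slot (the second or third of the four, it varies). Origin: on the slot's floor, middle of its width and gap; axes as the rack (level). The blocks sit 41 mm above it, 15 mm nearer the robot and 93 mm to either side
- slot_red (a point): the same point, centre of the red slot's floor; axes as the rack. Between the neighbours there is less than 13 mm for the 12 mm board: the one behind (farther from the robot) overhangs the slot; it is easily pushed up and back
- board_green: green board of the same size, loose, in the slot with green labels; tab 56 mm to the -y side of its middle. Origin and axes as the red board. A free board sags in its slot to about 32 degrees from vertical, top towards the robot: foot against the far divider, about 4.5 mm beyond the slot's centre, face on the top of the near divider
- board_blue: blue chopping board, the same, in the slot with blue labels; tab 56 mm to the +y side
- board_yellow: yellow chopping board, the same, in the slot with yellow labels; tab 56 mm to the +y side
- foot_green (a point): origin of the green board
- foot_blue (a point): origin of the blue board
- foot_yellow (a point): origin of the yellow board
- slot_green (a point): centre of the floor of the green slot
- slot_blue (a point): centre of the floor of the blue slot
- slot_yellow (a point): centre of the floor of the yellow slot
- mug: loose cream mug, 78 mm across, 97 mm tall, standing beyond the drainer; not to be moved. Origin: centre of the underside

How it is judged:
On the way:
1. the red board is down on the floor of the red slot while the fingers still hold it (distance between foot_red and slot_red below 0.016 m and z of foot_red in the frame of slot_red below 0.008 m and contact force between the fingers and board_red above 1 N), for 0.1 s.
At the end, for the whole second after the job is handed in: The red board rests tab up in the red slot: middle of its foot within 16 mm of the slot's floor centre and under 6 mm above it, leaning 11 to 43 degrees, at rest. The other boards' feet are within 18 mm of their own slots' floor centres; the mug is upright (distance between foot_red and slot_red below 0.016 m and z of foot_red in the frame of slot_red below 0.006 m and angle between board_red's own z axis and vertical between 0.2 and 0.75 rad and distance between foot_green and slot_green below 0.018 m and distance between foot_blue and slot_blue below 0.018 m and distance between foot_yellow and slot_yellow below 0.018 m and angle between mug's own z axis and vertical below 0.1 rad and linear speed of board_red below 0.02 m/s); the robot touches nothing.
It fails at once if another board is lifted or pushed out of its slot (its foot more than 30 mm from its slot's floor centre) (distance between foot_green and slot_green above 0.03 m or distance between foot_blue and slot_blue above 0.03 m or distance between foot_yellow and slot_yellow above 0.03 m).
It fails at once if the mug is moved more than 30 mm or tipped (distance of mug from where it was at the start of the episode above 0.03 m or angle between mug's own z axis and vertical above 0.3 rad).
It also fails if it takes over 51 s, if anything falls off the work surface, if the arm or the gripper's body presses on something with over 40 N, if the wrist force passes 120 N, or if a joint passes its speed limit or range.

## Robot

A 7-joint arm with a two-finger parallel gripper is mounted at the origin on a cart in front of the work surface, level with it; the furniture and walls round the work are solid. World frame = base frame: x ahead of the robot, y to its left, z up, the work surface at z = 0. Lengths are in m, angles in rad, forces in N, time in s.
With the tool pointing down it reaches from about 0.425 to 0.925 m from the base axis. Payload 6.8 kg.
Tool frame: the origin (TCP) lies at the very end of the fingers, on their centre line; the grasp point (between the pads) lies 19 mm behind it; z points along the fingers, y is the line along which they close (so a half turn about z gives the same grasp; the last joint's range is limited). The gripper opens to 85 mm and grips with 20 to 120 N. Pads are 22 mm wide; open, the fingers measure 114 mm over their backs; the gripper's body (76 mm by 85 mm) begins 54 mm behind the grasp point. The pads swing forward as they close: fully open they stand 13 mm farther back than shut.
Start: joints at [-1.383, 0.477, 0.022, 1.555, -0.011, 1.109, -0.083], TCP at [0.197, 0.646, 0.231] pointing down, gripper open.
Joint ranges: [-2.96, 2.96], [-0.34, 2.1], [-1.41, 1.46], [0.24, 2.44], [-1.37, 4.51], [0.17, 1.92], [-2.96, 2.96]. Speed limits (rad/s): [2.39, 2.39, 3.14, 3.14, 3.14, 3.14, 3.14].

## Interface

Orientations are given as a rotation vector (axis times angle).
In Python, from bench import * gives the robot as it stands.
- The arm moves only by the shell command python3 -m inch 'ROWS' [OPENING] [FORCE]. ROWS is JSON, a list of rows, each a list of 4 numbers: the shift along the world's x, y, z scaled (see below), then the turn about the world's z scaled (see below). A call has exactly 5 rows; each row is the pose to reach, as a shift and turn from the pose commanded when the call began, turning the shorter way round; what a row does not reach only later rows make up. The controller multiplies each number of a shift by 0.3 m and each number of a turn by 180 degrees. A row lasts 1/12 s, in which the tool goes at most 41.7 mm and 7.16 degrees, less where a joint would pass 70% of its speed; a pose out of reach is approached as far as the arm can. A call with a number of a shift or a turn outside -1 to 1 is refused whole. A call with a gripper value outside its range is refused whole. OPENING is the opening, from 0 (shut) to 1 (fully open), set as the call begins (- or left out, the last holds). The fingers move at their own pace and stop on an object; FORCE is the grip in N (left out, the last holds). Time passes only in rows, so rows that repeat a pose let the fingers close, or fill a call up. It gives the time, the measured TCP pose, the force, the opening and the grip force at its end, in the units of the state.
- read_state(): the state, without advancing time (a new reading comes with each control period).
- capture(name): name is "scene" or "side" or "wrist"; returns the picture (480x640x3 uint8, red, green, blue); there is no depth.
- calibration(name): a dict with "mtx" (3x3 intrinsics, pixels), "origin" and "orientation" of the camera in the world. Camera axes: x right, y up, looking along -z (the intrinsics and any distortion apply to the point x, -y, -z); pixel columns grow to the right and rows downward; lengths in m; the calibration is good to about 2 mm. A picture is of the moment at which its call begins: read the wrist's pose just before it. calibration takes no time and is no camera call; for the wrist camera it gives the pose at the moment of the call.
- close_job(): hands the job in; it is judged then, once.
Trained networks look in the newest picture that a camera, given by its name, has taken for a name from the list of things; names that differ only in an ending like _2 or _b are one class to them, and where a whole thing is asked for, a point or a joint stands for the part that bears it (a point fixed in the world has none). Each returns a list of dicts, best first, with "p" (0 to 1); they miss things now and then, are a little off and sometimes report something else, mostly with a low value. They report only what shows in the picture. A call takes as long as a camera call.
- look_for(query, camera): "centre" ([row, column] in pixels, amid what is visible of it).
- cut_out(query, camera): "pixels" (480x640 bool, what is visible of it) and "centre" ([row, column] in pixels, amid what is visible of it).
The state is a dict: "clock": time; "qpos": joint angles; "joint_velocities": joint speeds; "effort": joint torques, N m; "tool_pos": TCP position; "tcp_rot": TCP orientation; "force": force on the tool from outside, world axes, zero at the start; "ft_torque": the same for the moment, N m; "grip_width": finger opening in m; "finger_force": force on a finger pad.
Only numpy, scipy, OpenCV 4.12 (cv2) and the standard library are available. Lean on these libraries where they do the work, as an engineer would, in place of code of your own. Each camera call takes 0.05 s, during which the arm holds its last target. There are 200 camera calls.

## Working session

There is one attempt and no reset: what is moved stays moved. The work goes in short steps, Python scripts to look and compute and a shell command to move; the robot and the scene stay as the last step left them, time stands still between calls to the robot, and variables do not carry over. Pictures are saved under pics/ and viewed, at most 11 in all, crops included, and the job is handed in when it is done.

```bash
mkdir -p pics; ls; python3 - <<'E'
from bench import *
import cv2,numpy as np
print(read_state())
for c in ("scene","side"):
    im=capture(c); cv2.imwrite(f"pics/{c}0.png",im[:,:,::-1])
    k=calibration(c); print(c,k)
    for q in ("board_red","label_red","drainer","rack","mug","board_green","board_blue","board_yellow"):
        r=look_for(q,c); print(q,[(np.round(d["centre"]).tolist(),round(d["p"],2)) for d in r[:3]])
E
```

```text
pics
{'clock': 0.0, 'qpos': array([-1.38308557,  0.47777654,  0.02233698,  1.55644032, -0.01149642,
        1.10928529, -0.08312352]), 'joint_velocities': array([-0.0010025 ,  0.00103406, -0.00048895, -0.00031178, -0.00109565,
        0.00028502,  0.00197854]), 'effort': array([-1.09854800e-04, -5.96442819e+01,  1.60793625e+00, -2.81203938e+01,
        1.24320877e-02,  9.09651106e-03,  1.91646950e-05]), 'tool_pos': array([0.19661628, 0.64512265, 0.23034616]), 'tcp_rot': array([-4.62943366e-01, -3.10716345e+00,  2.79056541e-03]), 'force': array([-0.45411423,  0.123346  , -0.32283652]), 'ft_torque': array([-0.00190229, -0.01475537, -0.0227038 ]), 'finger_force': 0.0, 'grip_width': 0.08556623661514884}
scene {'mtx': array([[535.40686222,   0.        , 316.77988438],
       [  0.        , 535.40686222, 245.7967858 ],
       [  0.        ,   0.        ,   1.        ]]), 'origin': array([ 0.18926944, -0.16987308,  0.86822612]), 'orientation': array([ 0.45178694, -0.28870791, -1.12315637])}
board_red [([286.0, 210.0], 0.62)]
label_red [([275.0, 356.0], 0.72), ([255.0, 304.0], 0.45)]
drainer [([311.0, 232.0], 0.95)]
rack [([273.0, 356.0], 0.85)]
mug [([193.0, 254.0], 0.72)]
board_green [([263.0, 358.0], 0.86)]
board_blue [([287.0, 338.0], 0.63)]
board_yellow [([246.0, 360.0], 0.96), ([264.0, 356.0], 0.52)]
side {'mtx': array([[602.66749197,   0.        , 326.25936355],
       [  0.        , 602.66749197, 243.76998246],
       [  0.        ,   0.        ,   1.        ]]), 'origin': array([ 1.27251762, -0.06055422,  0.5680969 ]), 'orientation': array([0.83153389, 0.72890911, 1.33675823])}
board_red [([230.0, 389.0], 0.8)]
label_red [([298.0, 287.0], 0.71), ([229.0, 390.0], 0.61), ([298.0, 336.0], 0.6)]
drainer [([275.0, 378.0], 0.87)]
rack [([348.0, 277.0], 0.72)]
mug [([323.0, 442.0], 0.68)]
board_green [([265.0, 234.0], 0.89)]
board_blue [([245.0, 292.0], 0.83), ([296.0, 209.0], 0.49)]
board_yellow [([295.0, 283.0], 0.94)]
```

View pics/scene0.png

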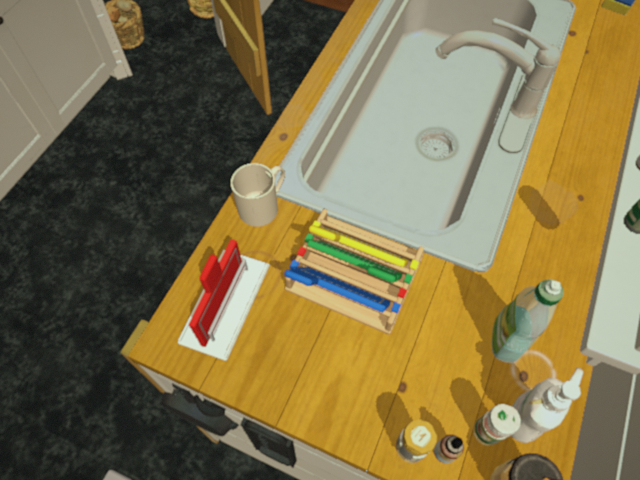

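View pics/side0.png

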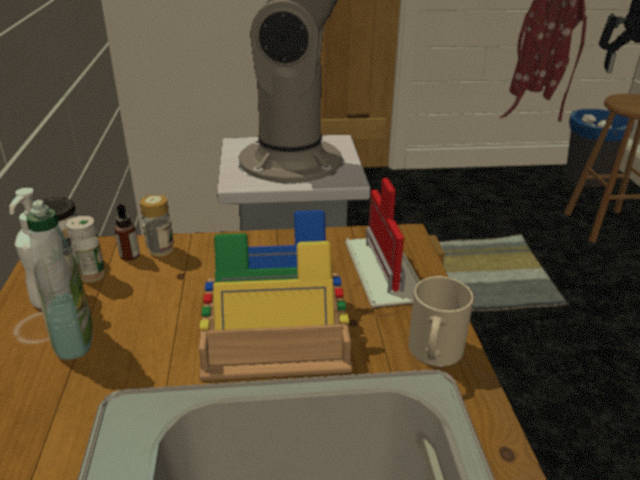

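The red slot is the second from the robot, between blue in front and green behind. The red board stands in the drainer at (286,215) in the scene view, and the mug is beyond it. Next I'll fit poses by colour.

```bash
cat >h.py <<'E'
import numpy as np,cv2
from scipy.spatial.transform import Rotation as R
from scipy.optimize import least_squares,minimize
def proj(k,P):
    P=np.atleast_2d(P); c=(P-k["origin"])@R.from_rotvec(k["orientation"]).as_matrix()
    c=c*[1,-1,-1]; u=c@np.array(k["mtx"]).T; return u[:,:2]/u[:,2:]   # col,row
def box(lo,hi): return np.array([[x,y,z] for x in (lo[0],hi[0]) for y in (lo[1],hi[1]) for z in (lo[2],hi[2])])
B1=box((-.006,-.08,0),(.006,.08,.1)); 
def tab(yc): return box((-.006,yc-.023,.1),(.006,yc+.023,.15))
def render(k,T,yc=0,scale=4):
    m=np.zeros((480*scale,640*scale),np.uint8)
    for b in (B1,tab(yc)):
        p=proj(k,T(b)); h=cv2.convexHull(((p+.5)*scale).astype(np.int32)); cv2.fillConvexPoly(m,h,255)
    return cv2.resize(m,(640,480),interpolation=cv2.INTER_AREA)/255.
def mask(im,col):
    h=cv2.cvtColor(im,cv2.COLOR_RGB2HSV); H,S,V=[h[:,:,i].astype(int) for i in range(3)]
    rng={"red":(H<6)|(H>172),"green":(H>55)&(H<85),"blue":(H>100)&(H<125),"yellow":(H>24)&(H<34)}[col]
    return rng&(S>150)&(V>50)
E
python3 - <<'E'
from h import *
from bench import calibration
ims={c:cv2.imread(f"pics/{c}0.png")[:,:,::-1].copy() for c in("scene","side")}
K={c:calibration(c) for c in ims}
M={}
for c in ims:
    for col in("red","green","blue","yellow"):
        m=mask(ims[c],col).astype(np.uint8); n,l,s,ce=cv2.connectedComponentsWithStats(m)
        print(c,col,[(s[i,4],ce[i].round(1).tolist()) for i in range(1,n) if 8<s[i,4] and 180<ce[i][0]<440 and 170<ce[i][1]<360])
        if col=="red":
            i=1+np.argmax([s[j,4] if 180<ce[j][0]<440 and 170<ce[j][1]<360 else 0 for j in range(1,n)]); M[c]=(l==i).astype(float)
def T(p): return lambda b:(R.from_euler("zxy",[p[2],0,p[3]]).apply(b)+[p[0],p[1],.008])
def cost(p): return sum(np.abs(cv2.GaussianBlur(render(K[c],T(p)),(0,0),1)-cv2.GaussianBlur(M[c],(0,0),1)).sum() for c in M)
# initial: back-project board centre at z=.06
def back(c,uv,z):
    k=K[c];d=np.linalg.inv(k["mtx"])@[*uv,1];d=R.from_rotvec(k["orientation"]).apply(d*[1,-1,-1]);o=k["origin"];return o+d*(z-o[2])/d[2]
c0=back("scene",(215,293),.06);print(c0)
best=min((minimize(cost,[c0[0],c0[1],y,0],method="Nelder-Mead",options=dict(initial_simplex=np.array([[c0[0],c0[1],y,0]]*5)+np.vstack([np.zeros(4),np.diag([.02,.02,.15,.1])]),maxiter=400)) for y in(1.2,1.57,1.9)),key=lambda r:r.fun)
print(best.x,best.fun,sum(m.sum() for m in M.values()))
E
```

```text
scene red [(np.int32(2039), [214.1, 288.8]), (np.int32(51), [301.4, 251.3]), (np.int32(51), [401.6, 292.3])]
scene green [(np.int32(678), [354.9, 260.9]), (np.int32(31), [407.8, 278.4])]
scene blue [(np.int32(1152), [334.7, 286.4]), (np.int32(42), [395.4, 307.3])]
scene yellow [(np.int32(834), [356.3, 244.5]), (np.int32(63), [413.7, 264.1])]
side red [(np.int32(2034), [386.8, 226.7]), (np.int32(65), [338.6, 292.4]), (np.int32(66), [207.5, 297.9])]
side green [(np.int32(414), [231.9, 261.4]), (np.int32(55), [243.6, 243.5]), (np.int32(14), [216.9, 238.6]), (np.int32(28), [234.0, 244.0]), (np.int32(13), [230.1, 249.7]), (np.int32(47), [288.3, 270.3]), (np.int32(19), [262.9, 271.7]), (np.int32(45), [273.7, 271.0]), (np.int32(13), [217.8, 277.8]), (np.int32(31), [341.0, 305.0]), (np.int32(33), [205.4, 311.0])]
side blue [(np.int32(842), [309.2, 225.2]), (np.int32(233), [271.7, 249.3]), (np.int32(528), [272.1, 261.4]), (np.int32(40), [336.5, 281.0]), (np.int32(40), [208.6, 286.1])]
side yellow [(np.int32(56), [313.1, 243.0]), (np.int32(184), [257.0, 281.4]), (np.int32(45), [343.6, 317.4]), (np.int32(53), [203.7, 323.1])]
[0.44869538 0.1331554  0.06      ]
[ 0.44780028  0.12816059  1.62999643 -0.00479517] 1728.523995826544 4073.0
```

```bash
python3 - <<'E'
from h import *
from bench import calibration
ims={c:cv2.imread(f"pics/{c}0.png")[:,:,::-1].copy() for c in("scene","side")}
K={c:calibration(c) for c in ims}
# labels: (colour slot idx rel. red, side +1(left,+y)/-1): pixels
L={"scene":{(0,1):(301.4,251.3),(0,-1):(401.6,292.3),(1,-1):(407.8,278.4),(-1,-1):(395.4,307.3),(2,-1):(413.7,264.1)},
"side":{(0,1):(338.6,292.4),(0,-1):(207.5,297.9),(1,1):(341,305),(1,-1):(205.4,311),(-1,1):(336.5,281),(-1,-1):(208.6,286.1),(2,1):(343.6,317.4),(2,-1):(203.7,323.1)}}
def W(p,i,s): return R.from_euler("z",p[2]).apply([i*.0291-.015,s*.093,.041])+[p[0],p[1],p[3]]
for cs in(("scene","side"),("scene",),("side",)):
    f=lambda p:np.concatenate([proj(K[c],W(p,*k))[0]-v for c in cs for k,v in L[c].items()]+[[(p[3]-.012)*1000]])
    r=least_squares(f,[.6,-.05,0,.011],x_scale=[.1,.1,.1,.01]);print(cs,r.x.round(4),np.abs(r.fun).max().round(2),f"rms {np.sqrt((r.fun**2).mean()):.2f}")
p=[.4478,.12816,1.63,-.0048]
out=[]
for c in ims:
    im=ims[c].copy()
    for b in(B1,tab(0)):
        q=proj(K[c],R.from_euler("zxy",[p[2],0,p[3]]).apply(b)+[p[0],p[1],.008])
        cv2.polylines(im,[cv2.convexHull(q.astype(np.float32)).round().astype(np.int32)],True,(0,255,255),1)
    x,y=(150,200) if c=="scene" else (300,150)
    out.append(cv2.resize(im[y:y+170,x:x+130],None,fx=3,fy=3))
cv2.imwrite("pics/ov.png",np.hstack(out)[:,:,::-1])
E
```

```text
('scene', 'side') [ 0.5948 -0.0554 -0.014   0.0122] 1.1 rms 0.47
('scene',) [ 0.5949 -0.0543 -0.0138  0.0119] 0.43 rms 0.19
('side',) [ 0.5947 -0.0559 -0.0147  0.0121] 1.08 rms 0.38
```

View pics/ov.png

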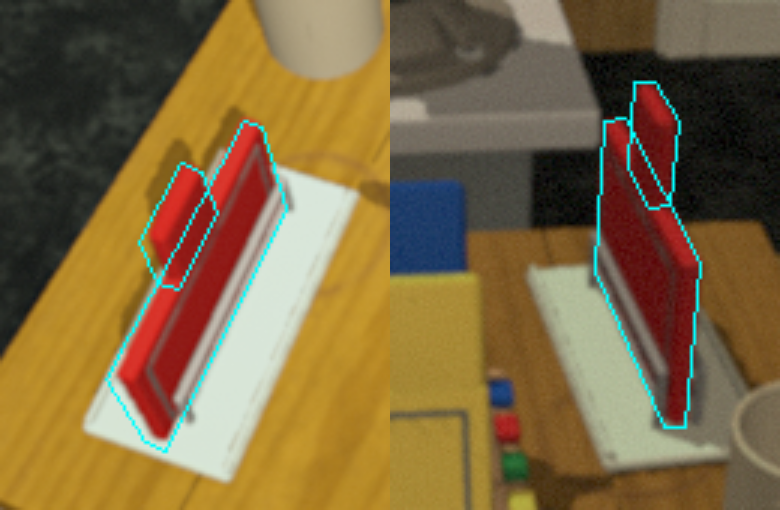

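The overlay matches in the side view but is about 3 px off in the scene view, so I'll refine the fit.

```bash
python3 - <<'E'
from h import *
from bench import calibration
from scipy.optimize import differential_evolution as DE
ims={c:cv2.imread(f"pics/{c}0.png")[:,:,::-1].copy() for c in("scene","side")}
K={c:calibration(c) for c in ims}; M={}
for c in ims:
    m=ims[c].astype(int); m=((m[...,0]>60)&(m[...,0]>2.2*m[...,1])&(m[...,0]>2.2*m[...,2])).astype(np.uint8)
    m=cv2.morphologyEx(m,cv2.MORPH_CLOSE,np.ones((5,5)))
    n,l,s,ce=cv2.connectedComponentsWithStats(m)
    i=1+np.argmax([s[j,4] if 180<ce[j][0]<440 and 170<ce[j][1]<360 else 0 for j in range(1,n)]); M[c]=(l==i).astype(float); print(c,s[i])
def T(p): return lambda b:(R.from_euler("z",p[2])*R.from_euler("y",p[3])).apply(b)+[p[0],p[1],.008]
def cost(p,cs=("scene","side")): return sum(np.abs(render(K[c],T(p),scale=2)-M[c]).sum() for c in cs)
for cs in(("scene","side"),("scene",),("side",)):
    r=DE(cost,[(.42,.48),(.1,.16),(1.3,1.9),(-.15,.15)],args=(cs,),maxiter=40,popsize=8,seed=1)
    print(cs,r.x.round(4),r.fun, "tab",T(r.x)([0,0,.128]).round(4))
E
```

```text
scene [ 190  239   51  107 2261]
side [ 369  177   35  114 2097]
('scene', 'side') [ 0.4494  0.1396  1.6514 -0.1209] 1030.9372549019608 tab [0.4507 0.1242 0.1351]
('scene',) [ 0.4515  0.1395  1.6729 -0.1132] 321.3058823529411 tab [0.4529 0.1251 0.1352]
('side',) [ 0.4404  0.1361  1.6082 -0.0617] 453.2431372549019 tab [0.4407 0.1282 0.1358]
```

```bash
python3 -m inch '[[0.06,-0.12,0,-0.038],[0.12,-0.24,0,-0.076],[0.18,-0.36,0,-0.114],[0.23,-0.48,0,-0.152],[0.28,-0.58,0,-0.19]]' 1; python3 -m inch '[[0.06,-0.12,0,-0.038],[0.12,-0.24,0,-0.076],[0.18,-0.36,0,-0.114],[0.23,-0.48,0,-0.152],[0.28,-0.58,0,-0.19]]'; python3 -m inch '[[0.06,-0.12,0,0],[0.12,-0.24,0,0],[0.18,-0.36,0,0],[0.23,-0.48,0,0],[0.28,-0.57,0,0]]'; python3 - <<'E'
from h import *
from bench import *
print(read_state()["tool_pos"],read_state()["tcp_rot"])
k=calibration("wrist");im=capture("wrist");cv2.imwrite("pics/w1.png",im[:,:,::-1]);print(k)
E
```

```text
clock: 1.32
tool_pos: [0.2817, 0.4689, 0.2314]
tcp_rot: [1.366, 2.829, -0.001]
force: [0.2, -0.9, 0.1]
grip_width: 0.0858
finger_force: 0.0
clock: 1.73
tool_pos: [0.3654, 0.2949, 0.2315]
tcp_rot: [-2.138, -2.302, -0.0]
force: [-0.1, -0.3, 0.6]
grip_width: 0.0855
finger_force: 0.0
clock: 2.15
tool_pos: [0.4493, 0.1234, 0.2317]
tcp_rot: [2.132, 2.307, 0.001]
force: [-0.2, 0.3, -0.3]
grip_width: 0.0854
finger_force: 0.0
[0.44930167 0.12341566 0.23169943] [2.13195782e+00 2.30723705e+00 1.02448878e-03]
{'mtx': array([[357.00223167,   0.        , 317.22366678],
       [  0.        , 357.00223167, 237.58220282],
       [  0.        ,   0.        ,   1.        ]]), 'origin': array([0.44362077, 0.19611095, 0.37445984]), 'orientation': array([-0.29272309, -0.01111421,  0.07872804])}
```

View pics/w1.png

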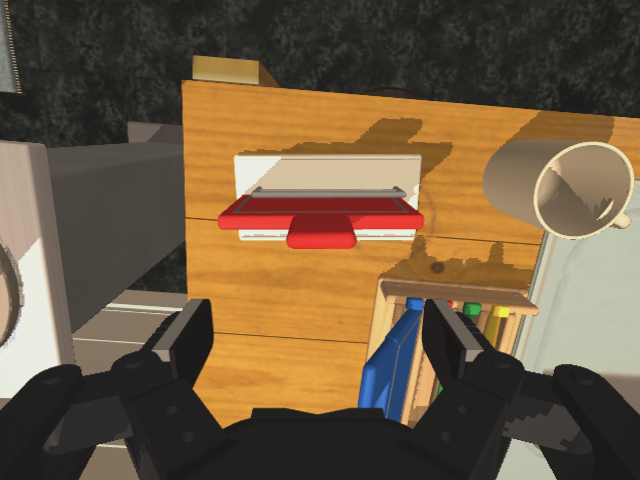

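The wrist view shows the red board square to the fingers. Its tab is at about (240,322), and the board's top edge runs along row 220, columns 220 to 423.

```bash
python3 - <<'E'
from h import *
from scipy.optimize import differential_evolution as DE
im=cv2.imread("pics/w1.png")[:,:,::-1]
k={'mtx':np.array([[357.00223167,0,317.22366678],[0,357.00223167,237.58220282],[0,0,1]]),'origin':np.array([0.44362077,0.19611095,0.37445984]),'orientation':np.array([-0.29272309,-0.01111421,0.07872804])}
m=im.astype(int);m=((m[...,0]>60)&(m[...,0]>2.2*m[...,1])&(m[...,0]>2.2*m[...,2]));m[:,430:]=0;m[:180]=0;m[260:]=0
m=cv2.morphologyEx(m.astype(np.uint8),cv2.MORPH_CLOSE,np.ones((3,3))).astype(float);print(m.sum())
def T(p): return lambda b:(R.from_euler("z",p[2])*R.from_euler("y",p[3])).apply(b)+[p[0],p[1],.008]
cost=lambda p:np.abs(render(k,T(p),scale=2)-m)[:,:].sum()
r=DE(cost,[(.42,.48),(.1,.16),(1.3,1.9),(-.15,.15)],maxiter=60,popsize=10,seed=1)
print(r.x.round(4),r.fun,T(r.x)([0,0,.133]).round(4))
E
```

```text
7276.0
[0.4518 0.1232 1.6498 0.0558] 503.81568627450974 [0.4512 0.1306 0.1408]
```

```bash
python3 -m inch '[[0.007,0.008,-0.08,0],[0.007,0.008,-0.18,0],[0.007,0.008,-0.27,0],[0.007,0.008,-0.34,0],[0.007,0.008,-0.365,0]]' 1; python3 -m inch '[[0,0,0,0],[0,0,0,0],[0,0,0,0],[0,0,0,0],[0,0,0,0]]' 0 40; python3 -m inch '[[0,0,0,0],[0,0,0,0],[0,0,0,0],[0,0,0,0],[0,0,0,0]]'
```

```text
clock: 2.62
tool_pos: [0.4491, 0.1288, 0.1194]
tcp_rot: [-2.128, -2.309, 0.006]
force: [-0.4, 0.1, 0.5]
grip_width: 0.0854
finger_force: 0.0
clock: 3.03
tool_pos: [0.4518, 0.1296, 0.1232]
tcp_rot: [2.129, 2.309, 0.004]
force: [-2.2, -1.3, 6.9]
grip_width: 0.0455
finger_force: 41.1
clock: 3.45
tool_pos: [0.4519, 0.1296, 0.1232]
tcp_rot: [2.129, 2.309, 0.004]
force: [-1.2, -1.2, 8.0]
grip_width: 0.0454
finger_force: 41.1
```

```bash
python3 -m inch '[[0,0,0.05,0],[0,0,0.15,0],[0,0,0.27,0],[0,0,0.4,0],[0,0,0.5,0]]'; python3 -m inch '[[0,-0.05,0,0.039],[0,-0.1,0,0.078],[0,-0.17,0,0.117],[0,-0.24,0,0.156],[0,-0.3,0,0.195]]';python3 -m inch '[[0,-0.05,0,0.039],[0.03,-0.1,0,0.078],[0.05,-0.17,0,0.117],[0.09,-0.24,0,0.156],[0.127,-0.3,0,0.195]]';python3 -m inch '[[0,-0.05,0,0.039],[0,-0.1,0,0.078],[0,-0.17,0,0.08],[0,-0.24,0,0.08],[0,-0.267,0,0.08]]'; python3 -m inch '[[0,0,0,0],[0,0,0,0],[0,0,0,0],[0,0,0,0],[0,0,0,0]]'; python3 - <<'E'
from h import *
from bench import *
print(read_state()["tool_pos"],read_state()["tcp_rot"])
a=[]
for c in ("scene","side"): a.append(capture(c)[120:400,100:500])
cv2.imwrite("pics/a1.png",np.hstack(a)[:,:,::-1])
E
```

```text
clock: 3.87
tool_pos: [0.4512, 0.1288, 0.2748]
tcp_rot: [2.13, 2.309, 0.004]
force: [0.8, 1.7, -2.3]
grip_width: 0.0452
finger_force: 42.4
clock: 4.28
tool_pos: [0.4504, 0.0376, 0.2721]
tcp_rot: [1.326, 2.848, 0.001]
force: [1.0, -0.1, -1.8]
grip_width: 0.0454
finger_force: 42.3
clock: 4.7
tool_pos: [0.4886, -0.0517, 0.2722]
tcp_rot: [0.413, 3.114, 0.001]
force: [-0.2, 0.3, -2.7]
grip_width: 0.0455
finger_force: 42.3
clock: 5.12
tool_pos: [0.4881, -0.1338, 0.2722]
tcp_rot: [0.034, 3.141, -0.001]
force: [-0.3, -0.0, -1.9]
grip_width: 0.0452
finger_force: 42.3
clock: 5.53
tool_pos: [0.4889, -0.1294, 0.2717]
tcp_rot: [-0.025, -3.141, -0.001]
force: [-0.1, 1.0, -2.4]
grip_width: 0.0457
finger_force: 42.3
[ 0.48893    -0.12941343  0.27174891] [-2.51186591e-02 -3.14132052e+00 -6.98335625e-04]
```

View pics/a1.png

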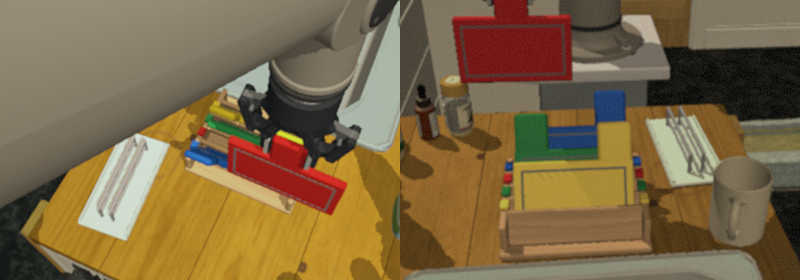

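```bash
python3 -m inch '[[0,0,-0.12,0],[0,0,-0.25,0],[0,0,-0.37,0],[0,0,-0.47,0],[0,0,-0.505,0]]'; python3 -m inch '[[0,0,-0.01,0],[0,0,-0.02,0],[0,0,-0.025,0],[0,0,-0.025,0],[0,0,-0.025,0]]' - 20
```

```text
clock: 6.05
tool_pos: [0.4862, -0.1296, 0.1166]
tcp_rot: [-0.027, -3.135, -0.0]
force: [-1.1, 0.5, -2.0]
grip_width: 0.0453
finger_force: 42.4
clock: 6.47
tool_pos: [0.4906, -0.1311, 0.1152]
tcp_rot: [0.029, 3.137, 0.0]
force: [-2.2, -0.4, 7.8]
grip_width: 0.0452
finger_force: 43.5
```

```bash
python3 -m inch '[[0,0,0,0],[0,0,0,0],[-0.014,0,0,0],[-0.028,0,-0.002,0],[-0.042,0,-0.003,0]]' 0 20;  python3 -m inch '[[-0.014,0,-0.002,0],[-0.028,0,-0.004,0],[-0.042,0,-0.006,0],[-0.042,0,-0.006,0],[-0.042,0,-0.006,0]]'
```

```text
clock: 6.88
tool_pos: [0.4805, -0.1311, 0.1148]
tcp_rot: [0.028, 3.132, -0.001]
force: [3.7, 1.1, 9.9]
grip_width: 0.0454
finger_force: 44.1
clock: 7.3
tool_pos: [0.4671, -0.1308, 0.1129]
tcp_rot: [0.027, 3.134, 0.0]
force: [0.3, 1.6, 13.0]
grip_width: 0.0454
finger_force: 45.4
```

```bash
cat >>h.py <<'E'
def redmask(im):
    m=im.astype(int); m=((m[...,0]>60)&(m[...,0]>2.2*m[...,1])&(m[...,0]>2.2*m[...,2])).astype(np.uint8)
    m=cv2.morphologyEx(m,cv2.MORPH_CLOSE,np.ones((5,5))); n,l,s,ce=cv2.connectedComponentsWithStats(m)
    ok=[s[j,4] if ce[j][1]<400 and 150<ce[j][0]<470 else 0 for j in range(1,n)]; return (l==1+int(np.argmax(ok))).astype(float)
def fitheld(ims,K,tcp,yaw=-.016,B=None):
    """fit tilt, slide of grasp along board z, and shifts, of the board held at tcp; returns params, foot"""
    from scipy.optimize import differential_evolution as DE
    g=np.array(tcp)+[0,0,.019]
    def T(p):
        r=R.from_euler("z",yaw)*R.from_euler("y",p[0])
        return lambda b:r.apply(np.asarray(b)-[0,0,.134+p[3]])+g+[p[1],p[2],0]
    M={c:redmask(ims[c]) for c in ims}
    def cost(p): return sum(np.abs(render(K[c],T(p),scale=2)-M[c])[M[c].any(1)].sum()/M[c].sum() for c in M)
    r=DE(cost,B or [(-.7,.3),(-.012,.012),(-.012,.012),(-.006,.006)],maxiter=40,popsize=8,seed=1)
    return r.x,r.fun,T(r.x)([0,0,0]),T
E
python3 - <<'E'
from h import *
from bench import *
t=read_state()["tool_pos"]; ims={c:capture(c) for c in("scene","side")}; K={c:calibration(c) for c in ims}
for cs in(("scene","side"),("scene",),("side",)):
    x,f,foot,T=fitheld({c:ims[c] for c in cs},K,t); print(cs,x.round(4),round(f,3),foot.round(4))
a=[ims["scene"][120:400,200:500].copy(),ims["side"][80:360,80:480].copy()]
cv2.imwrite("pics/a2.png",np.hstack(a)[:,:,::-1])
E
```

```text
('scene', 'side') [-0.1985 -0.0031 -0.0002 -0.0011] 1.093 [ 0.4902 -0.1315  0.0016]
('scene',) [-0.2066 -0.0023  0.001   0.0059] 0.143 [ 0.4935 -0.1303 -0.0051]
('side',) [ 0.2829  0.0108 -0.0032  0.0057] 0.77 [ 0.4389 -0.1334 -0.0023]
```

View pics/a2.png

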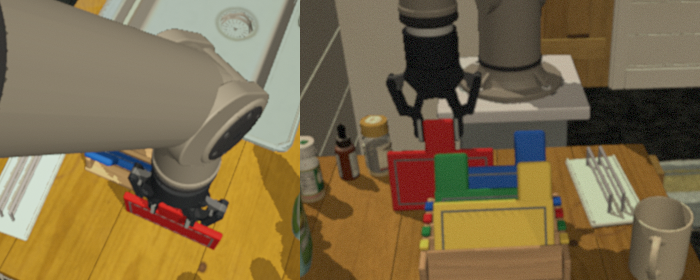

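Pivoting works: the tilt is now about 11 degrees with the foot fixed at x=0.490. I'll carry on to about 28 degrees.

```bash
python3 -m inch '[[-0.02,0,-0.005,0],[-0.041,0,-0.01,0],[-0.06,0,-0.016,0],[-0.081,0,-0.023,0],[-0.1,0,-0.032,0]]';  python3 -m inch '[[-0.014,0,-0.007,0],[-0.026,0,-0.013,0],[-0.026,0,-0.013,0],[-0.026,0,-0.013,0],[-0.026,0,-0.013,0]]'; python3 -m inch '[[0,0,0,0],[0,0,0.03,0],[0,0,0.1,0],[0,0,0.2,0],[0,0,0.3,0]]' 0 70;python3 -m inch '[[0,0,0.1,0],[0,0,0.2,0],[0,0,0.25,0],[0,0,0.25,0],[0,0,0.25,0]]'
python3 - <<'E'
from h import *
from bench import *
s=read_state();print(s["tool_pos"],s["tcp_rot"]); t=s["tool_pos"]; ims={c:capture(c) for c in("scene","side")}; K={c:calibration(c) for c in ims}
for cs in(("scene","side"),("scene",),("side",)):
    x,f,foot,T=fitheld({c:ims[c] for c in cs},K,t); print(cs,x.round(4),round(f,3),foot.round(4))
a=[ims["scene"][120:400,200:500].copy(),ims["side"][80:360,80:480].copy()]
cv2.imwrite("pics/a3.png",np.hstack(a)[:,:,::-1])
E
```

```text
clock: 7.82
tool_pos: [0.4363, -0.1303, 0.103]
tcp_rot: [0.027, 3.135, 0.002]
force: [-3.2, 3.1, 17.4]
grip_width: 0.0454
finger_force: 48.7
clock: 8.23
tool_pos: [0.4271, -0.1301, 0.0984]
tcp_rot: [0.028, 3.138, 0.003]
force: [-4.3, 3.8, 15.3]
grip_width: 0.0454
finger_force: 49.2
clock: 8.65
tool_pos: [0.4248, -0.1311, 0.1878]
tcp_rot: [-0.029, -3.14, 0.001]
force: [1.6, 0.1, -2.6]
grip_width: 0.0451
finger_force: 72.0
clock: 9.07
tool_pos: [0.4259, -0.1307, 0.2622]
tcp_rot: [0.028, 3.139, 0.002]
force: [-0.1, -0.2, -2.5]
grip_width: 0.0453
finger_force: 72.3
[ 0.42590411 -0.1306751   0.26222703] [2.79070627e-02 3.13918088e+00 1.51005019e-03]
('scene', 'side') [-0.3854  0.0032 -0.0009 -0.0036] 0.815 [ 0.4782 -0.1324  0.1604]
('scene',) [-0.3813  0.0034  0.0063  0.0025] 0.748 [ 0.4801 -0.1252  0.1546]
('side',) [-0.319  -0.0073 -0.0022 -0.0016] 0.022 [ 0.4601 -0.1335  0.1555]
```

View pics/a3.png

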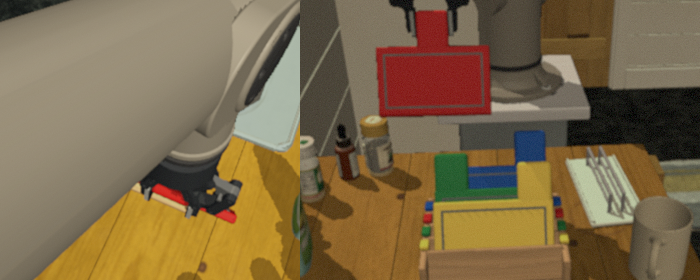

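```bash
python3 - <<'E'
from h import *
from bench import *
k=calibration("wrist");t=read_state()["tool_pos"];im={"wrist":capture("wrist"),"side":capture("side")};K={"wrist":k,"side":calibration("side")}
print(k["origin"])
M=redmask(im["wrist"]);print(M.sum(),np.where(M.any(1))[0][[0,-1]],np.where(M.any(0))[0][[0,-1]])
for cs in(("wrist",),("wrist","side"),("side",)):
    x,f,foot,T=fitheld({c:im[c] for c in cs},K,t,B=[(-.7,.1),(-.004,.004),(-.006,.006),(-.004,.004)]);print(cs,x.round(4),round(f,3),foot.round(4))
    if cs==("wrist",):
        o=im["wrist"].copy()
        for b in(B1,tab(0)): cv2.polylines(o,[cv2.convexHull(proj(k,T(x)(b)).astype(np.float32)).round().astype(np.int32)],True,(0,255,255),1)
        cv2.imwrite("pics/w2.png",o[:,:,::-1])
E
```

```text
[ 0.35183047 -0.12962822  0.40343661]
5871.0 [308 357] [253 382]
('wrist',) [-0.0371  0.004  -0.0005  0.0039] 0.05 [ 0.4338 -0.1311  0.1418]
('wrist', 'side') [-0.0241  0.004  -0.0009  0.0025] 0.136 [ 0.4321 -0.1315  0.1432]
('side',) [-0.2451 -0.0035 -0.0025 -0.0021] 0.023 [ 0.4533 -0.1335  0.1516]
```

View pics/w2.png

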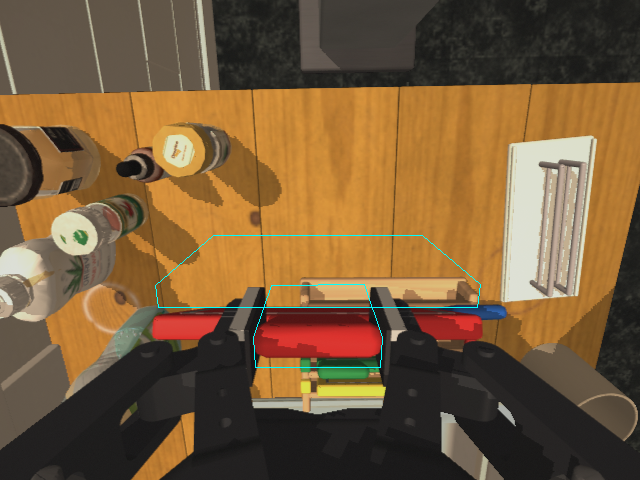

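The wrist view shows only the tops of the tab (rows 320 to 357) and the shoulders (rows 313 to 340), and no robot-side face. So the board leans towards the robot as intended. My mask took only the tab, so I'll refit with every red part and leave out the finger columns.

```bash
python3 - <<'E'
from h import *
from bench import *
from scipy.optimize import differential_evolution as DE
k=calibration("wrist");t=read_state()["tool_pos"];im=capture("wrist").astype(int)
m=((im[...,0]>60)&(im[...,0]>2.2*im[...,1])&(im[...,0]>2.2*im[...,2])).astype(np.uint8);m=cv2.morphologyEx(m,cv2.MORPH_CLOSE,np.ones((3,3)));m[:290]=0;m[370:]=0
w=np.ones((480,640));w[:,188:272]=0;w[:,366:445]=0;w[370:]=0
g=t+[0,0,.019]
def T(p):
    r=R.from_euler("z",-.016)*R.from_euler("y",p[0]);return lambda b:r.apply(np.asarray(b)-[0,0,.134+p[3]])+g+[p[1],p[2],0]
for b in (.0035,.008):
    r=DE(lambda p:(np.abs(render(k,T(p),scale=2)-m)*w).sum(),[(-.7,.1),(-b,b),(-.006,.006),(-.004,.004)],maxiter=60,seed=1)
    print(r.x.round(4),r.fun,(m*w).sum(),T(r.x)([0,0,0]).round(4))
E
```

```text
[-0.4514  0.0035 -0.0009 -0.0012] 180.4313725490196 6596.0 [ 0.4862 -0.1324  0.1598]
[-4.502e-01  3.700e-03 -7.000e-04 -2.000e-04] 143.34509803921569 6596.0 [ 0.4866 -0.1322  0.1589]
```

```bash
python3 -m inch '[[0.03,0.06,0,0],[0.06,0.13,0,0],[0.09,0.2,0,0],[0.125,0.266,0,0],[0.125,0.266,0,0]]'; python3 -m inch '[[0,0,0,0],[0.024,0,-0.05,0],[0.048,0,-0.1,0],[0.072,0,-0.15,0],[0.096,0,-0.2,0]]';python3 -m inch '[[0,0,0,0],[0,0,0,0],[0,0,0,0],[0,0,0,0],[0,0,0,0]]'
python3 - <<'E'
from h import *
from bench import *
s=read_state();print(s["tool_pos"],s["tcp_rot"],s["force"]); ims={c:capture(c) for c in("scene","side")}
a=[ims["scene"][120:400,250:500],ims["side"][130:410,130:480]]
cv2.imwrite("pics/a4.png",cv2.resize(np.hstack(a)[:,:,::-1],None,fx=1.3,fy=1.3))
E
```

```text
clock: 9.73
tool_pos: [0.4648, -0.0465, 0.2607]
tcp_rot: [-0.019, -3.141, -0.0]
force: [0.0, -0.5, -2.1]
grip_width: 0.0444
finger_force: 72.4
clock: 10.15
tool_pos: [0.4917, -0.0522, 0.2005]
tcp_rot: [-0.031, -3.14, 0.001]
force: [0.4, 0.7, -2.7]
grip_width: 0.0447
finger_force: 72.5
clock: 10.57
tool_pos: [0.4922, -0.0511, 0.2025]
tcp_rot: [0.029, 3.14, 0.001]
force: [-0.3, -0.1, -2.4]
grip_width: 0.0449
finger_force: 72.4
[ 0.49219537 -0.05108311  0.20246387] [2.87849337e-02 3.14014673e+00 9.20467637e-04] [-0.25129006 -0.05309966 -2.37256732]
```

View pics/a4.png

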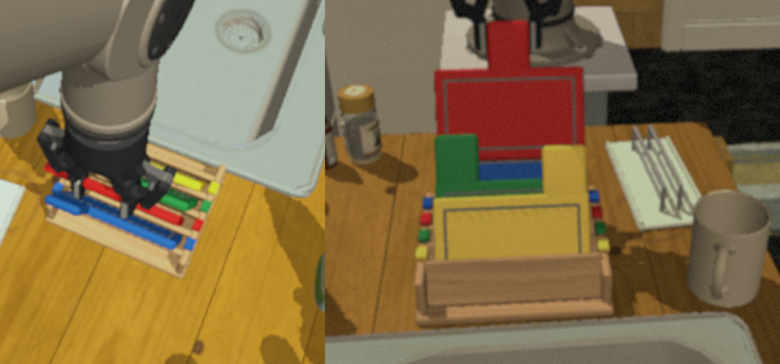

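The red board is lined up between blue and green, so I'll keep going down the slot axis.

```bash
python3 -m inch '[[0.02,0,-0.04,0],[0.04,0,-0.08,0],[0.058,0,-0.12,0],[0.072,0,-0.15,0],[0.072,0,-0.15,0]]'; python3 -m inch '[[0.015,0,-0.03,0],[0.029,0,-0.06,0],[0.043,0,-0.09,0],[0.048,0,-0.1,0],[0.048,0,-0.1,0]]'
```

```text
clock: 11.08
tool_pos: [0.5134, -0.0506, 0.1553]
tcp_rot: [-0.027, -3.14, 0.001]
force: [0.2, -0.1, -2.7]
grip_width: 0.045
finger_force: 72.4
clock: 11.5
tool_pos: [0.5285, -0.0508, 0.1258]
tcp_rot: [-0.028, -3.141, 0.001]
force: [0.5, 0.5, -1.7]
grip_width: 0.0451
finger_force: 72.6
```

```bash
python3 -m inch '[[0.007,0,-0.015,0],[0.014,0,-0.03,0],[0.02,0,-0.042,0],[0.022,0,-0.047,0],[0.022,0,-0.047,0]]'; python3 -m inch '[[0.001,0,-0.003,0],[0.002,0,-0.006,0],[0.003,0,-0.01,0],[0.003,0,-0.01,0],[0.003,0,-0.01,0]]'
```

```text
clock: 11.92
tool_pos: [0.535, -0.0509, 0.1123]
tcp_rot: [0.028, 3.141, -0.0]
force: [0.8, 0.0, -2.8]
grip_width: 0.045
finger_force: 72.6
clock: 12.33
tool_pos: [0.536, -0.0509, 0.1096]
tcp_rot: [0.028, 3.141, -0.0]
force: [2.1, -0.5, -2.5]
grip_width: 0.045
finger_force: 72.6
```

```bash
python3 -m inch '[[0,0,-0.004,0],[0.001,0,-0.007,0],[0.001,0,-0.01,0],[0.001,0,-0.01,0],[0.001,0,-0.01,0]]'; python3 -m inch '[[0.001,0,-0.003,0],[0.001,0,-0.006,0],[0.002,0,-0.01,0],[0.002,0,-0.01,0],[0.002,0,-0.01,0]]'
```

```text
clock: 12.75
tool_pos: [0.5362, -0.0511, 0.1087]
tcp_rot: [0.029, 3.141, 0.003]
force: [-7.3, 1.4, 23.5]
grip_width: 0.0449
finger_force: 75.4
clock: 13.17
tool_pos: [0.5362, -0.0511, 0.1085]
tcp_rot: [-0.029, -3.141, -0.006]
force: [-22.9, 4.5, 59.4]
grip_width: 0.045
finger_force: 79.3
```

The board is on the slot floor: contact height is 0.1085, which is the table contact height of 0.0984 plus the 10 mm floor. I'll ease the pressure, open a little, then lift.

```bash
python3 -m inch '[[-0.001,0,0.007,0],[-0.002,0,0.014,0],[-0.002,0,0.016,0],[-0.002,0,0.016,0],[-0.002,0,0.016,0]]'; python3 -m inch '[[0,0,0,0],[0,0,0,0],[0,0,0,0],[0,0,0,0],[0,0,0,0]]' 0.64; python3 -m inch '[[0,0,0,0],[0,0,0,0],[0,0,0,0],[0,0,0,0],[0,0,0,0]]'
python3 - <<'E'
from h import *
from bench import *
ims={c:capture(c) for c in("scene","side")}
a=[ims["scene"][150:390,250:450],ims["side"][170:410,170:400]]
cv2.imwrite("pics/a5.png",cv2.resize(np.hstack(a)[:,:,::-1],None,fx=1.8,fy=1.8))
E
```

```text
clock: 13.58
tool_pos: [0.5362, -0.0509, 0.1088]
tcp_rot: [0.028, 3.141, 0.0]
force: [-3.4, -0.1, 10.2]
grip_width: 0.045
finger_force: 73.8
clock: 14.0
tool_pos: [0.5355, -0.0509, 0.108]
tcp_rot: [-0.028, -3.141, 0.0]
force: [-0.0, -0.1, -0.0]
grip_width: 0.0545
finger_force: 0.0
clock: 14.42
tool_pos: [0.5359, -0.0509, 0.1083]
tcp_rot: [0.028, 3.141, 0.0]
force: [-0.7, 0.6, -0.3]
grip_width: 0.0551
finger_force: 0.0
```

View pics/a5.png

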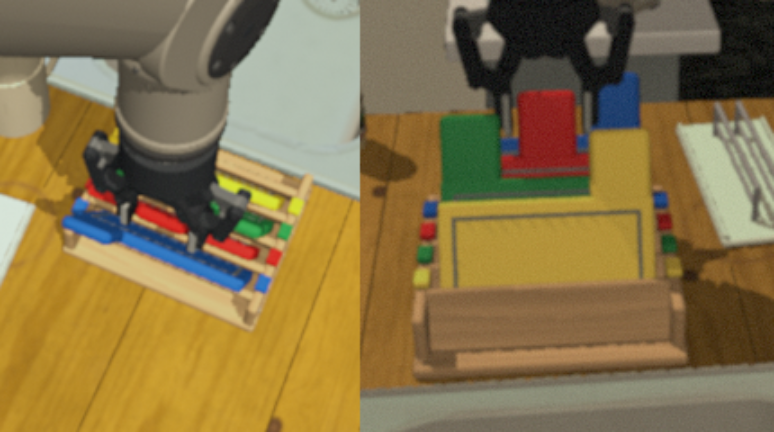

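The red board is released and stands seated between green and blue in the second slot. The fingers are clear, so I'll lift straight up, then check.

```bash
python3 -m inch '[[0,0,0.03,0],[0,0,0.08,0],[0,0,0.14,0],[0,0,0.22,0],[0,0,0.3,0]]'; python3 -m inch '[[0,0,0.1,0],[-0.05,0,0.2,0],[-0.1,0,0.25,0],[-0.15,0,0.25,0],[-0.2,0,0.25,0]]';python3 -m inch '[[0,0,0,0],[0,0,0,0],[0,0,0,0],[0,0,0,0],[0,0,0,0]]'
python3 - <<'E'
from h import *
from bench import *
im=capture("side");cv2.imwrite("pics/a6.png",cv2.resize(im[170:410,170:400][:,:,::-1],None,fx=2,fy=2))
ims={"side":im};K={"side":calibration("side")}
M=redmask(im);k=K["side"]
# expected red tab top centre when sagged at 32deg, foot 4.5 mm beyond centre, vs seen
for th,dz in((.56,0),(.45,0),(.56,.015)):
    P=np.array([.5948+.0045*(th>.5)-.15*np.sin(th),-.052,.011+dz+.15*np.cos(th)]);print(th,dz,proj(k,P).round(1))
r,c=np.where(M>0);print(r.min(),c[r<r.min()+8].mean())
E
```

```text
clock: 14.93
tool_pos: [0.5355, -0.0511, 0.1996]
tcp_rot: [-0.029, -3.141, 0.0]
force: [0.8, 0.2, 0.4]
grip_width: 0.0544
finger_force: 0.0
clock: 15.35
tool_pos: [0.4759, -0.0512, 0.2751]
tcp_rot: [0.029, 3.138, 0.001]
force: [0.3, 0.2, -0.4]
grip_width: 0.0548
finger_force: 0.0
clock: 15.77
tool_pos: [0.4765, -0.0509, 0.2732]
tcp_rot: [-0.028, -3.141, 0.001]
force: [-0.0, 0.3, -0.6]
grip_width: 0.0543
finger_force: 0.0
0.56 0 [[273.  222.1]]
0.45 0 [[273.  220.7]]
0.56 0.015 [[272.7 212.9]]
220 273.1021276595745
```

View pics/a6.png

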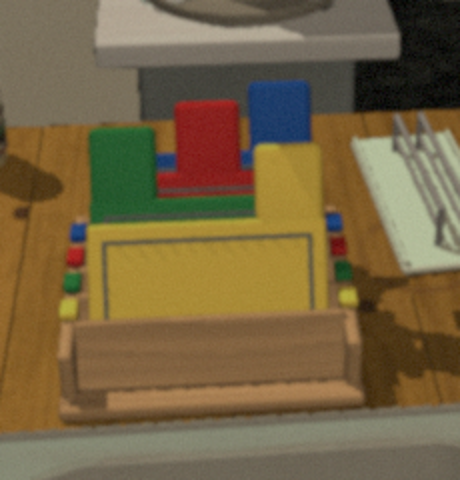

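The red tab top is at row 220, column 273, where a seated board should show (222, 273). The other boards are still in their slots, so I'm handing in.

```bash
python3 -c "
from bench import *
print(close_job())"
```

```text
the job is handed in; nothing more can be done
None
```

I put the red board back on the floor of its own slot and let go only once it was down. The final side view shows it seated and the other boards in their slots; the mug was never approached. The job is handed in, but no verdict came back.

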